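# Arm the programmer and hold a module on its contacts

### The job

Arm the programming jig by pressing its small recessed red button right down with the tip of the stylus, and put the stylus back upright in its stand. Then take the blue module from the rack, pass its circuit-board tongue down through the slot of the guide plate, push it fully home against the sprung contacts until the housing sits on the plate, and finish while still gripping it and holding it down there. Leave the orange module, the grey module and the solder reel where they are.

Things in the scene. Friction and masses are not known exactly. Their poses are not given: they have to be found in the camera images.
- jig: Fixed programming jig, aluminium base 110 x 212 mm (x, y). Origin: centre of its underside, on the bench; z up, y along its length. At y +50 mm a black guide plate with the slot (90 x 92 mm, 10 mm thick, top 56 mm above the bench, on four standoffs); at y -55 mm a grey box (100 x 96 mm, top 50 mm above the bench) with the red button at x -12 mm and a dark display at x +28 mm.
- slot_mouth (a point): Centre of the slot at the guide plate's top face (jig x 0, y 50, z 56 mm). Slot: 40 mm along the jig's y, 5.2 mm along its x, that is 2 mm more than the module's tongue both ways; a yellow lead-in bevel 4 mm deep widens it to 46 x 11.2 mm at the top face. The sprung contacts wait 20 mm below the top face.
- button_top (a point): Centre of the red button's top: a 10 mm disc at the bottom of a 12 mm round hole with a white ring around it, 5 mm below the box's top face (jig x -12, y -55, z 45 mm). It moves down with the button.
- red_button (a joint): Travel of the red button: 0 = out, 0.004 m = fully down. It begins to move at about 1.2 N and needs about 4 N fully down; it springs back.
- contacts (a joint): Travel of the white sprung contact block under the slot: 0 = up. The module's tongue pushes it down 0.006 m when the module is fully home (housing on the plate). It begins to move at about 3 N and pushes back with about 9 N when home, so that a module let go is pushed up again.
- stylus: Loose stylus, 30 g: round orange handle 14 mm across, 85 mm tall, black collar 20 mm across, 5 mm tall at its foot, and below it a white shaft 5 mm across, 45 mm long. Origin: centre of the collar's underside; z up along the handle. It stands in the stand, collar on the stand's top; grip it from above about 45 mm above the origin, at any yaw.
- stylus_tip (a point): Flat lower end of the stylus's shaft, 45 mm below the stylus's origin.
- stand: Fixed blue tool stand, 56 x 56 mm and 56 mm tall on a 76 x 76 mm steel foot. Origin: centre of its underside. It stands to the left or to the right of the jig.
- stand_hole (a point): Centre of the round hole (11 mm wide, 47 mm deep) in the stand's top face, 56 mm above the bench. The stylus's collar rests here.
- module: Blue module, loose, 70 g: housing 54 (x) x 18 (y) x 45 mm tall; below it a green circuit-board tongue 38 (x) x 3.2 (y) x 26 mm long. Origin: centre of the housing's underside (the shoulder that sits on rack or guide plate); z up. It fits the slot either way round. Grip the housing across its 18 mm, from above, 30 mm above the origin, so the fingertips clear the plate.
- tongue_tip (a point): Middle of the tongue's lower edge, 26 mm below the module's origin.
- rack: Fixed black rack 211 x 70 mm, 40 mm tall, on the other side of the jig from the stand. Origin: centre of its underside. Three slots 44 x 9 mm in a row along its x, 64 mm apart, each with a module standing in it, shoulder on the rack's top, module x along the rack's x. Which module stands where varies.
- module_orange: A module of the same size with an orange housing, to be left in the rack. Origin as the blue one's.
- module_grey: A module of the same size with a light grey housing, to be left in the rack. Origin as the blue one's.
- reel: Loose solder reel with blue flanges, 52 mm across, 41 mm tall, upright beyond the jig, to be left alone. Origin: centre of its underside.
Mind the look-alikes: they are no part of the job. Several things have the shape of the stand; the one meant has the colours described above.

How it is judged:
On the way, in this order (a step that is already met when the one before it is completed fails the run):
1. the red button is pressed down (more than 3 of its 4 mm) with the stylus's tip on it (value of joint red_button above 0.003 m and distance between stylus_tip and button_top below 0.007 m and value of joint contacts below 0.001 m), for 0.1 s.
2. the stylus is back upright in its stand and let go (distance between stylus and stand_hole below 0.008 m and angle between stylus's own z axis and vertical below 0.15 rad and contact force between the fingers and stylus below 0.05 N), for 0.2 s.
3. the blue module has been pushed through the slot against the contacts (value of joint contacts above 0.0045 m and distance between module and slot_mouth below 0.004 m), for 0.2 s.
At the end, for the whole second after the job is handed in: The blue module is gripped between the fingers (over 2 N), still and upright, tongue along the slot, housing within 4 mm of the slot mouth, contacts pushed down over 4.5 of 6 mm; the stylus is upright in its stand within 8 mm; the other modules are in the rack (all of step 3 and angle between module's own z axis and vertical below 0.1 rad and angle between the x axis of module and the y axis of jig, either way round below 0.1 rad and linear speed of module below 0.02 m/s and contact force between the fingers and module above 2 N and distance between the grasp point and module below 0.055 m and distance between stylus and stand_hole below 0.008 m and angle between stylus's own z axis and vertical below 0.15 rad and horizontal distance between each of module_orange, module_grey and rack below 0.085 m); the arm keeps its last pose, push and grip.
It fails at once if the orange or grey module is moved more than 15 mm or tipped (distance of any of module_orange, module_grey from where it was at the start of the episode above 0.015 m or angle between any of module_orange, module_grey's own z axis and vertical above 0.3 rad).
It fails at once if the solder reel is moved more than 20 mm or tipped (distance of reel from where it was at the start of the episode above 0.02 m or angle between reel's own z axis and vertical above 0.3 rad).
It also fails if it takes over 64 s, if anything falls off the work surface, if the arm or the gripper's body presses on something with over 40 N, if the wrist force passes 120 N, or if a joint passes its speed limit or range.

### The arm

A 7-joint arm with a two-finger parallel gripper is mounted at the origin on the work surface. World frame = base frame: x ahead of the robot, y to its left, z up, the work surface at z = 0. Lengths are in m, angles in rad, forces in N, time in s.
With the tool pointing down it reaches from about 0.425 to 0.925 m from the base axis. Payload 6.8 kg.
Tool frame: the origin (TCP) lies at the very end of the fingers, on their centre line; the grasp point (between the pads) lies 19 mm behind it; z points along the fingers, y is the line along which they close (so a half turn about z gives the same grasp; the last joint's range is limited). The gripper opens to 85 mm and grips with 20 to 120 N. Pads are 22 mm wide; open, the fingers measure 114 mm over their backs; the gripper's body (76 mm by 85 mm) begins 54 mm behind the grasp point. The pads swing forward as they close: fully open they stand 13 mm farther back than shut.
Start: joints at [-1.275, 0.477, 0.022, 1.555, -0.011, 1.109, -0.083], TCP at [0.265, 0.621, 0.194] pointing down, gripper open.
Joint ranges: [-2.96, 2.96], [-0.34, 2.1], [-1.41, 1.46], [0.24, 2.44], [-1.37, 4.51], [0.17, 1.92], [-2.96, 2.96]. Speed limits (rad/s): [2.39, 2.39, 3.14, 3.14, 3.14, 3.14, 3.14].

### API

Orientations are given as a unit quaternion [w, x, y, z].
In Python, from station import bot gives the robot as it stands.
- The arm moves only by the tool jog_arm, never from a script. Its argument "motion" is a list of rows, each a list of 7 numbers: the turn, a rotation vector about the tool's x, y, z in rad, then the shift along the tool's x, y, z in mm, then the finger opening in mm, from 0 to 85.4. A call has 1 to 10 rows; each row is the pose to reach, as a shift and turn from the pose commanded when the call began, along the tool's axes at that moment; what a row does not reach only later rows make up. A row lasts 1/8 s, in which the tool goes at most 62.5 mm and 10.7 degrees, less where a joint would pass 70% of its speed; a pose out of reach is approached as far as the arm can. A call with a gripper value outside its range is refused whole. The fingers move at their own pace and stop on an object; "grip_force" is the grip in N (left out, the last holds). Time passes only in rows, so rows that repeat a pose let the fingers close. It gives the time, the measured TCP pose, the force, the opening and the grip force at its end, in the units of the state.
- bot.get_obs(): the state, without advancing time (a new reading comes with each control period).
- bot.read_camera(name): name is "side" or "top" or "wrist"; returns a dict with "pixels" (400x640x3 uint8, red, green, blue), "camera_matrix" (3x3 intrinsics, pixels), "T" (4x4, takes a point from camera to world coordinates); the wrist camera has in their place "tool_from_camera" (4x4, takes a point from camera to tool coordinates, whose origin is the TCP and whose axes are the flange's). Camera axes: x right, y down, z forward; pixel columns grow to the right and rows downward; lengths in m; the calibration is good to about 2 mm. A picture is of the moment at which its call begins: read the wrist's pose just before it. There is no depth.
- bot.hand_in(): hands the job in; it is judged then, once.
Trained networks look in a picture, given as the dict that the camera call returned (one of the last four; its "shot" number tells which), for a name from the list of things; names that differ only in an ending like _2 or _b are one class to them, and where a whole thing is asked for, a point or a joint stands for the part that bears it (a point fixed in the world has none). Each returns a list of dicts, best first, with "score" (0 to 1); they miss things now and then, are a little off and sometimes report something else, mostly with a low value. They report only what shows in the picture. A call takes as long as a camera call. They do not tell look-alikes from the thing itself.
- bot.spot_in(thing, picture): "xy" ([column, row] in pixels, amid what is visible of it).
- bot.tip_of(thing, picture): "xy" ([column, row] in pixels: a listed point, or the origin of a listed thing).
The state is a dict: "t": time; "q": joint angles; "joint_vel": joint speeds; "joint_torque": joint torques, N m; "eef_pos": TCP position; "tool_rot": TCP orientation; "contact_force": force on the tool from outside, world axes, zero at the start; "torque": the same for the moment, N m; "gripper_width": opening from 0.0 (shut) to 1.0 (fully open); "grasp_force": force on a finger pad.
Only numpy, scipy, OpenCV 4.12 (cv2) and the standard library are available. Lean on these libraries where they do the work, as an engineer would, in place of code of your own. Each camera call takes 0.05 s, during which the arm holds its last target. There are 200 camera calls.

## Working session

There is one attempt and no reset: what is moved stays moved. The work goes in short steps, Python scripts to look and compute and a tool call to move; the robot and the scene stay as the last step left them, time stands still between calls to the robot, and variables do not carry over. Pictures are saved under pics/ and viewed, at most 10 in all, crops included, and the job is handed in when it is done.

Besides the shell and the picture viewer there is one more tool, called after "Call:" in YAML: its name, and indented under it one key for each argument. jog_arm: Moves the arm, as the interface text tells. Its arguments: {"type":"object","properties":{"motion":{"type":"array"},"grip_force":{"type":"number"}},"required":["motion"]}

```bash
mkdir -p pics; ls; cat > h.py <<'E'
import numpy as np, cv2
from scipy.spatial.transform import Rotation as R
from station import bot
def save(p,n): cv2.imwrite('pics/'+n, cv2.cvtColor(p['pixels'],cv2.COLOR_RGB2BGR))
def Rt(o): q=o['tool_rot']; return R.from_quat([q[1],q[2],q[3],q[0]]).as_matrix()
def camT(p,o=None):
    if 'T' in p: return np.array(p['T'])
    T=np.eye(4);T[:3,:3]=Rt(o);T[:3,3]=o['eef_pos'];return T@np.array(p['tool_from_camera'])
def at_z(p,xy,z,o=None):
    T=camT(p,o);K=np.array(p['camera_matrix'])
    d=T[:3,:3]@np.linalg.solve(K,[xy[0],xy[1],1.]);c=T[:3,3]
    return (c+d*(z-c[2])/d[2])
def proj(p,X,o=None):
    T=np.linalg.inv(camT(p,o));K=np.array(p['camera_matrix']);x=K@(T[:3,:3]@np.array(X)+T[:3,3]);return x[:2]/x[2]
E
python3 - <<'E'
from h import *
np.set_printoptions(precision=4,suppress=True)
for n in ['top','side']:
    p=bot.read_camera(n); save(p,n+'0.png'); print(n,camT(p)[:3,3])
    for t,z in [('jig',0),('slot_mouth',.056),('button_top',.045),('stylus',.056),('stand',0),('stand_hole',.056),('module',.04),('module_orange',.04),('module_grey',.04),('rack',0),('reel',0)]:
        for r in bot.tip_of(t,p)[:3]: print(t,np.round(r['xy'],1),round(r['score'],2),at_z(p,r['xy'],z))
o=bot.get_obs();print(o)
E
```

```text
pics
top [ 0.4437 -0.0456  1.1707]
jig [300.7 215.6] 0.63 [ 0.5261 -0.0018  0.    ]
button_top [401.1 233.2] 0.52 [ 0.4708 -0.282   0.045 ]
stylus [400.7 230.2] 0.52 [ 0.4788 -0.2788  0.056 ]
stand [415.7 138.4] 0.96 [ 0.7512 -0.3438  0.    ]
stand [396.2 186.3] 0.9 [ 0.6088 -0.2815  0.    ]
stand [386.  275.8] 0.89 [ 0.351  -0.2443  0.    ]
stand_hole [420.9 133.7] 0.85 [ 0.7499 -0.3447  0.056 ]
stand_hole [400.8 230.6] 0.76 [ 0.4777 -0.2791  0.056 ]
stand_hole [391.3 279.5] 0.72 [ 0.3453 -0.2489  0.056 ]
module [200.3 211. ] 0.65 [0.5394 0.2777 0.04  ]
module_orange [195.5 254.3] 0.66 [0.4192 0.2889 0.04  ]
module_orange [279.5 220. ] 0.59 [0.5117 0.056  0.04  ]
module_grey [200.  234.1] 0.65 [0.4749 0.2774 0.04  ]
rack [202.3 234.2] 0.64 [0.4756 0.2822 0.    ]
reel [294.8 145.2] 0.75 [0.7345 0.0141 0.    ]
reel [202.9 234.6] 0.23 [0.4744 0.2805 0.    ]
side [ 0.4547 -1.0037  0.6431]
jig [306.6 210.2] 0.95 [0.5288 0.0081 0.    ]
slot_mouth [296.2 182. ] 0.73 [0.5083 0.0496 0.056 ]
stylus [290.5 267.8] 0.6 [ 0.4757 -0.2749  0.056 ]
stand [357.1 286.5] 0.91 [ 0.6021 -0.2773  0.    ]

[... 346 characters left out ...]
0.52 [0.4233 0.2751 0.04  ]
rack [279.5 159.3] 0.97 [0.4748 0.2897 0.    ]
reel [388.3 202.4] 0.61 [0.7319 0.0199 0.    ]
reel [284.  144.5] 0.47 [0.4924 0.389  0.    ]
{'t': 1.2, 'q': array([-1.2751,  0.477 ,  0.0224,  1.5554, -0.0115,  1.1093, -0.0831]), 'joint_vel': array([ 0.0002,  0.0002, -0.0007,  0.0005,  0.    ,  0.0018, -0.0007]), 'joint_torque': array([  0.0008, -59.633 ,   1.6067, -28.1545,   0.0124,   0.0018,
         0.    ]), 'eef_pos': array([0.2652, 0.6207, 0.1943]), 'tool_rot': array([-0.    ,  0.2005,  0.9797, -0.    ]), 'contact_force': array([ 0.362 , -0.1596, -0.0677]), 'torque': array([-0.0452,  0.0066, -0.0066]), 'grasp_force': 0.0, 'gripper_width': 1.0018546152471892}
```

```bash
python3 - <<'E'
import cv2,numpy as np
a=cv2.imread('pics/top0.png')[100:320,160:460]; b=cv2.imread('pics/side0.png')[110:330,180:500]
cv2.imwrite('pics/c0.png',np.vstack([cv2.resize(a,(400,293),interpolation=2),cv2.resize(b,(427,293),interpolation=2)[:,:400]]))
a=cv2.resize(a,None,fx=2.6,fy=2.6,interpolation=2);cv2.imwrite('pics/c1.png',a)
b=cv2.resize(b,None,fx=2.5,fy=2.5,interpolation=2);cv2.imwrite('pics/c2.png',b)
E
```

```text
(no output)
```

View pics/c1.png

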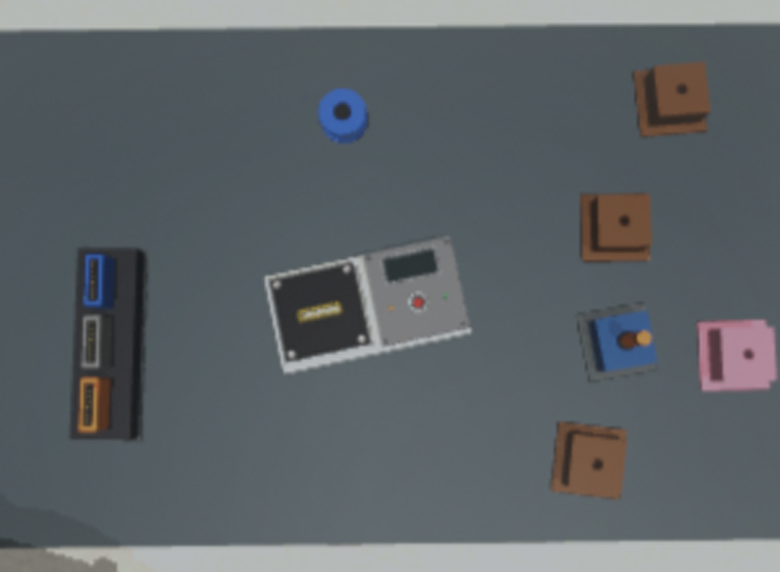

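View pics/c2.png

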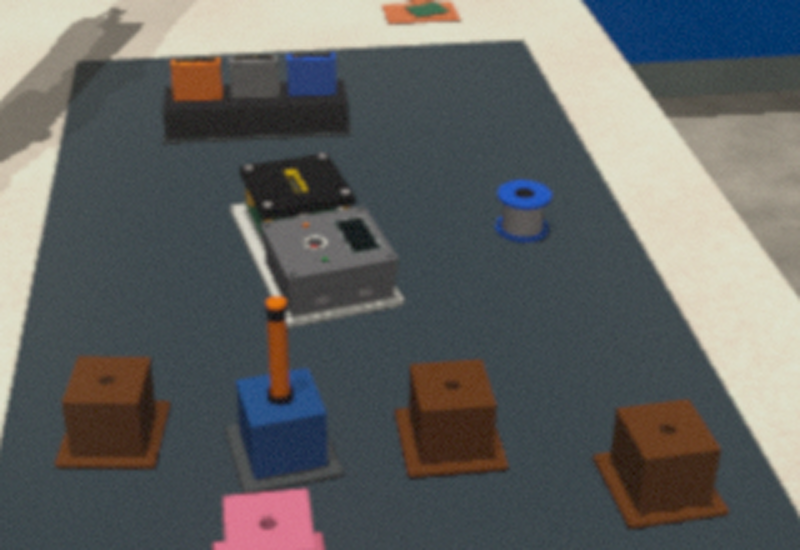

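The look-alikes of the stand are three brown blocks (top image at about (422,134), (400,185) and (390,279)) and a pink one (448,236). The blue one on the steel foot, with the orange stylus in it, is at about (400,231). In the rack the blue module is at (197,207), grey at (196,231) and orange at (195,255). The blue reel at (292,144) is also not wanted.

Next I look from above the jig, then above the stylus.

Call:
jog_arm:
  motion:
    - [0,0,-0.13,-46,-48,-6,85]
    - [0,0,-0.26,-92,-96,-12,85]
    - [0,0,-0.404,-138,-144,-18,85]
    - [0,0,-0.404,-184,-192,-24,85]
    - [0,0,-0.404,-230,-240,-30,85]
    - [0,0,-0.404,-276,-288,-36,85]
    - [0,0,-0.404,-322,-336,-42,85]
    - [0,0,-0.404,-368,-384,-48,85]
    - [0,0,-0.404,-414,-432,-54,85]
    - [0,0,-0.404,-455,-475,-60,85]

```text
t: 2.45
eef_pos: [0.4851, 0.0363, 0.2515]
tool_rot: [0.001, -0.0, 1.0, 0.0]
contact_force: [0.7, 0.9, -0.3]
gripper_width: 0.998
grasp_force: 0.0
```

Call:
jog_arm:
  motion:
    - [0,0,0,0,0,0,85]
    - [0,0,0,0,0,0,85]
    - [0,0,0,0,0,0,85]

```text
t: 2.82
eef_pos: [0.4841, 0.0399, 0.2507]
tool_rot: [-0.0, -0.002, 1.0, 0.0]
contact_force: [-0.1, 0.3, -1.0]
gripper_width: 0.995
grasp_force: 0.0
```

```bash
python3 - <<'E'
from h import *
np.set_printoptions(precision=4,suppress=True)
o=bot.get_obs();print(o['eef_pos'],o['tool_rot'],o['q'],o['t'])
p=bot.read_camera('wrist');save(p,'w0.png');print(camT(p,o))
for t,z in [('jig',0),('slot_mouth',.056),('button_top',.045)]:
    for r in bot.tip_of(t,p)[:2]: print(t,np.round(r['xy'],1),round(r['score'],2),at_z(p,r['xy'],z,o))
E
```

```text
[0.4841 0.0399 0.2507] [-0.0003 -0.0015  1.      0.0002] [-0.4865  0.1009  0.3007  1.9407 -0.0339  1.1051  1.4017] 2.825
[[-0.0024  0.9626  0.2709  0.4166]
 [ 1.      0.002   0.0016  0.0399]
 [ 0.001   0.2709 -0.9626  0.4297]
 [ 0.      0.      0.      1.    ]]
jig [290.3 187.9] 0.78 [ 0.5183 -0.0031  0.    ]
button_top [245.6 201.5] 0.49 [ 0.5257 -0.0562  0.045 ]
```

View pics/w0.png

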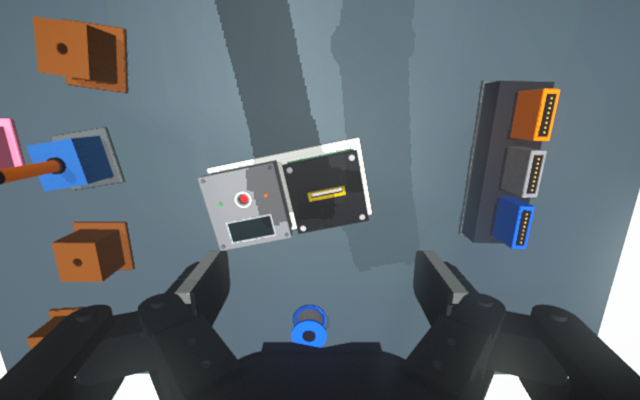

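```bash
cat >> h.py <<'E'
def blob(p,lo,hi,roi=None):
    h=cv2.cvtColor(p['pixels'],cv2.COLOR_RGB2HSV);m=cv2.inRange(h,np.array(lo),np.array(hi))
    if roi: k=np.zeros_like(m);x0,y0,x1,y1=roi;k[y0:y1,x0:x1]=1;m=m*k
    c=max(cv2.findContours(m,cv2.RETR_EXTERNAL,cv2.CHAIN_APPROX_NONE)[0],key=cv2.contourArea)
    return c[:,0,:],np.array(cv2.minAreaRect(c)[0]),cv2.contourArea(c)
def minrect(p,c,z,o):
    w=np.array([at_z(p,x,z,o)[:2] for x in c])*1000
    (cx,cy),(a,b),g=cv2.minAreaRect(w.astype(np.float32))
    if a<b: g+=90;a,b=b,a
    return np.round([cx,cy,a,b,g],1)
E
python3 - <<'E'
from h import *
np.set_printoptions(precision=4,suppress=True)
o=bot.get_obs();p=bot.read_camera('wrist')
c,m,a=blob(p,(170,120,100),(179,255,255),(225,185,262,215));print('red',m,a,minrect(p,c,.045,o))
c,m,a=blob(p,(20,100,80),(35,255,255),(300,175,355,215));print('yellow',m,a,minrect(p,c,.056,o))
c,m,a=blob(p,(0,0,0),(179,255,60),(280,145,375,235));print('plate',m,a,minrect(p,c,.056,o))
c,m,a=blob(p,(105,150,60),(125,255,255),(485,190,540,255));print('blue',m,a,minrect(p,c,.085,o))
q=bot.read_camera('top')
h=blob(q,(105,150,60),(125,255,255),(385,210,425,245));print('stand top',h[1],h[2],minrect(q,h[0],.056,None))
c,m,a=blob(q,(105,150,60),(125,255,255),(180,190,215,225));print('blue top',m,a,minrect(q,c,.085,None))
c,m,a=blob(q,(20,100,80),(35,255,255),(270,205,300,230));print('yellow',m,a,minrect(q,c,.056,None))
c,m,a=blob(q,(5,150,120),(20,255,255),(385,210,425,245));print('stylus top',m,a,minrect(q,c,.146,None))
E
```

```text
Traceback (most recent call last):
  File "h.py", line 18, in blob
    c=max(cv2.findContours(m,cv2.RETR_EXTERNAL,cv2.CHAIN_APPROX_NONE)[0],key=cv2.contourArea)
ValueError: max() iterable argument is empty
```

```bash
python3 - <<'E'
from h import *
np.set_printoptions(precision=4,suppress=True)
o=bot.get_obs();p=bot.read_camera('wrist');q=bot.read_camera('top')
print(cv2.cvtColor(p['pixels'],cv2.COLOR_RGB2HSV)[199,240:248].tolist())
def go(n,p,lo,hi,roi,z,o=None):
    try:
        c,m,a=blob(p,lo,hi,roi);print(n,m,a,minrect(p,c,z,o))
    except ValueError: print(n,'none')
go('red',p,(0,120,100),(8,255,255),(225,185,262,215),.045,o)
go('yellow',p,(18,100,80),(35,255,255),(300,175,355,215),.056,o)
go('plate',p,(0,0,0),(179,255,60),(280,145,375,235),.056,o)
go('blue',p,(105,150,60),(125,255,255),(485,190,540,255),.085,o)
go('standtop',q,(100,120,60),(125,255,255),(385,210,425,245),.056)
go('blue top',q,(100,120,60),(125,255,255),(180,190,215,225),.085)
go('yellow',q,(18,80,80),(35,255,255),(270,205,300,230),.056)
go('stylustop',q,(5,120,100),(20,255,255),(385,210,425,245),.146)
E
```

```text
[[176, 39, 98], [0, 155, 194], [1, 189, 255], [1, 193, 255], [1, 193, 255], [1, 193, 254], [1, 193, 255], [1, 192, 255]]
red [244.5 198.5] 36.5 [522.  -58.4   9.3   8.9 176.4]
yellow [327.0962 192.9808] 344.0 [511.9  46.7  47.3  13.  101.8]
plate [326.6958 190.5009] 1940.0 [510.   46.1  88.5  70.6 100.5]
blue [513.3158 222.3521] 1559.0 [540.2 264.7  64.1  43.2 178.9]
standtop [399.708 230.644] 275.0 [ 477.5 -276.2   58.2   54.    98.8]
blue top [197.6207 207.5518] 189.0 [545.1 272.2  56.6  29.1 176.4]
yellow none
stylustop [407.  229.5] 10.5 [ 477.6 -276.    10.2    7.6   89.3]
```

Call:
jog_arm:
  motion:
    - [0,0,0,1,-60,0,85]
    - [0,0,0,2,-120,0,85]
    - [0,0,0,3,-180,0,85]
    - [0,0,0,5,-240,0,85]
    - [0,0,0,6,-290,0,85]
    - [0,0,0,6,-316,10,85]
    - [0,0,0,6,-316,40,85]
    - [0,0,0,6,-316,50,85]
    - [0,0,0,6,-316,50,85]

```text
t: 4.3
eef_pos: [0.4785, -0.2771, 0.2005]
tool_rot: [-0.001, -0.001, 1.0, 0.0]
contact_force: [-0.4, -0.5, -0.5]
gripper_width: 0.994
grasp_force: 0.0
```

```bash
python3 - <<'E'
from h import *
np.set_printoptions(precision=4,suppress=True)
o=bot.get_obs();p=bot.read_camera('wrist');save(p,'w1.png')
print(o['eef_pos'],o['tool_rot'],o['t'])
c,m,a=blob(p,(100,120,60),(125,255,255));print(m,a,minrect(p,c,.056,o))
for t,z in [('stylus',.056),('stand_hole',.056)]:
    for r in bot.tip_of(t,p)[:3]: print(t,np.round(r['xy'],1),round(r['score'],2),at_z(p,r['xy'],z,o))
print([proj(p,[.4776,-.276,z],o) for z in (.056,.146)])
E
```

```text
[ 0.4785 -0.2771  0.2005] [-0.0006 -0.0005  1.      0.0003] 4.3
[319.3649 176.1892] 2253.5 [ 475.5 -278.5   60.3   56.     9.5]
stylus [317.2 179.8] 0.6 [ 0.4787 -0.2807  0.056 ]
stand_hole [320.4 181.8] 0.62 [ 0.4808 -0.2773  0.056 ]
stand_hole [313.  284.9] 0.57 [ 0.6034 -0.286   0.056 ]
stand_hole [196.1 164. ] 0.56 [ 0.4619 -0.4067  0.056 ]
[array([321.6652, 178.7916]), array([321.9863, 202.1139])]
```

View pics/w1.png

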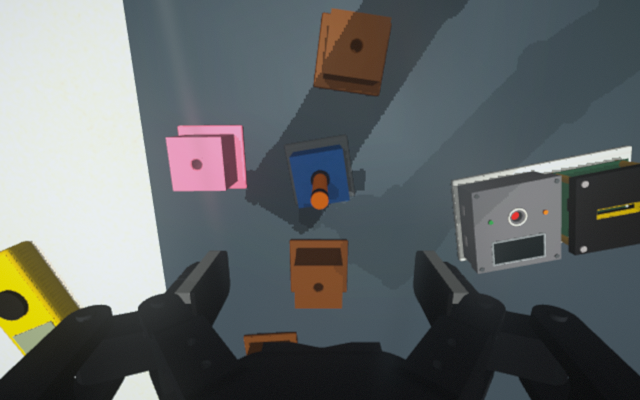

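The stylus stands in the blue stand: its top is at (319,200) and its foot at (319,179), within 2 mm of my estimate. I descend and grip it.

Call:
jog_arm:
  motion:
    - [0,0,0,1,-1,40,85]
    - [0,0,0,1,-1,80,85]
    - [0,0,0,1,-1,118,85]
    - [0,0,0,1,-1,118,85]
    - [0,0,0,1,-1,118,10]
    - [0,0,0,1,-1,118,10]
    - [0,0,0,1,-1,118,10]
    - [0,0,0,1,-1,118,10]
    - [0,0,0,1,-1,118,10]
    - [0,0,0,1,-1,118,10]
  grip_force: 40

```text
t: 5.7
eef_pos: [0.4783, -0.2789, 0.0836]
tool_rot: [0.001, -0.0, 1.0, -0.0]
contact_force: [-0.2, 1.6, 5.6]
gripper_width: 0.143
grasp_force: 39.0
```

Call:
jog_arm:
  motion:
    - [0,0,0,0,0,-30,10]
    - [0,0,0,0,0,-60,10]
    - [0,0,0,-8,40,-65,10]
    - [0,0,0,-18,90,-65,10]
    - [0,0,0,-28,140,-65,10]
    - [0,0,0,-38,190,-65,10]
    - [0,0,0,-44,220,-60,10]
    - [0,0,0,-44,220,-50,10]
    - [0,0,0,-44,220,-50,10]

```text
t: 6.82
eef_pos: [0.5206, -0.0596, 0.132]
tool_rot: [-0.001, 0.0, 1.0, -0.0]
contact_force: [0.2, -0.3, -0.6]
gripper_width: 0.139
grasp_force: 39.1
```

```bash
python3 - <<'E'
from h import *
np.set_printoptions(precision=4,suppress=True)
o=bot.get_obs();p=bot.read_camera('wrist')
print(o['eef_pos'],o['tool_rot'],o['t'],o['grasp_force'])
for t,z in [('stylus_tip',o['eef_pos'][2]-.071),('button_top',.045),('stylus',o['eef_pos'][2]-.026)]:
    for r in bot.tip_of(t,p)[:2]: print(t,np.round(r['xy'],1),round(r['score'],2),at_z(p,r['xy'],z,o))
print(proj(p,[*o['eef_pos'][:2],o['eef_pos'][2]-.071],o))
save(dict(pixels=cv2.resize(p['pixels'][110:290,220:420],None,fx=3,fy=3)),'w2.png')
s=bot.read_camera('side');
for t in ['stylus_tip','button_top']:
    for r in bot.tip_of(t,s)[:2]: print(t,np.round(r['xy'],1),round(r['score'],2))
print(proj(s,[*o['eef_pos'][:2],o['eef_pos'][2]-.071]),proj(s,[.522,-.0584,.045]))
x0,y0=proj(s,[.522,-.0584,.05]).astype(int)
save(dict(pixels=cv2.resize(s['pixels'][y0-60:y0+40,x0-50:x0+50],None,fx=4,fy=4)),'s2.png');print(x0,y0)
a=cv2.imread('pics/w2.png');b=cv2.imread('pics/s2.png');b=cv2.resize(b[100:,100:],(200*540//300*300//300,540)) if 0 else b
cv2.imwrite('pics/w2s.png',np.hstack([cv2.resize(a,(400,360)),cv2.resize(b,(360,360))]))
E
```

```text
[ 0.5206 -0.0596  0.132 ] [-0.001   0.0002  1.     -0.0003] 6.825 39.07789885997772
stylus_tip [319.9 195.2] 0.66 [ 0.5183 -0.0602  0.061 ]
button_top [321.6 193.3] 0.63 [ 0.5208 -0.0588  0.045 ]
stylus [320.9 214.6] 0.57 [ 0.5205 -0.0594  0.106 ]
[320.7238 197.8013]
stylus_tip [304.9 203.7] 0.63
button_top [390.1 200.9] 0.73
[304.9487 203.4384] [305.7026 209.2196]
305 207
```

View pics/w2s.png

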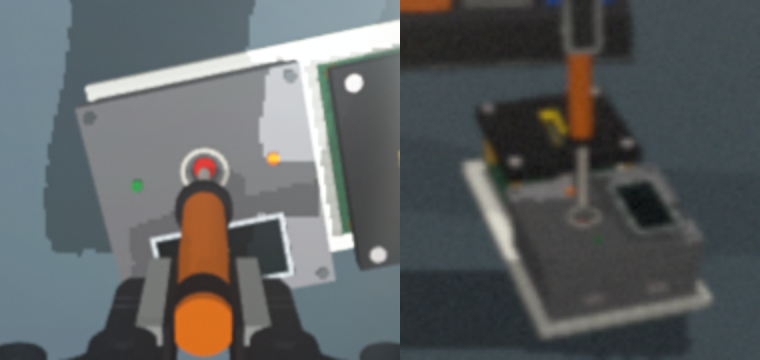

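The tip is over the ring, with red visible at (322,193) and the tip within 2 mm of the button centre in both views. I press.

Call:
jog_arm:
  motion:
    - [0,0,0,-1,1,5,10]
    - [0,0,0,-1,1,12,10]
    - [0,0,0,-1,1,16,10]
    - [0,0,0,-1,1,18,10]
    - [0,0,0,-1,1,19,10]
    - [0,0,0,-1,1,20,10]
    - [0,0,0,-1,1,20,10]

```text
t: 8.05
eef_pos: [0.5232, -0.0577, 0.1134]
tool_rot: [0.001, -0.0, 1.0, 0.0]
contact_force: [-0.7, 0.4, 4.5]
gripper_width: 0.144
grasp_force: 39.6
```

Call:
jog_arm:
  motion:
    - [0,0,0,0,0,1,10]
    - [0,0,0,0,0,2,10]
    - [0,0,0,0,0,3,10]
    - [0,0,0,0,0,4,10]
    - [0,0,0,0,0,4,10]
    - [0,0,0,0,0,4,10]

```text
t: 8.8
eef_pos: [0.5263, -0.058, 0.1123]
tool_rot: [0.004, 0.0, 1.0, 0.0]
contact_force: [-1.3, 0.1, 22.9]
gripper_width: 0.142
grasp_force: 41.4
```

The button is bottomed at 23 N. I go back up and over to the stand.

Call:
jog_arm:
  motion:
    - [0,0,0,0,0,-20,10]
    - [0,0,0,0,0,-40,10]
    - [0,0,0,7,-31,-40,10]
    - [0,0,0,17,-81,-40,10]
    - [0,0,0,27,-131,-40,10]
    - [0,0,0,37,-181,-40,10]
    - [0,0,0,43,-211,-32,10]
    - [0,0,0,45,-221,-32,10]
    - [0,0,0,45,-221,-32,10]

```text
t: 9.93
eef_pos: [0.4776, -0.2786, 0.1408]
tool_rot: [-0.0, 0.0, 1.0, 0.0]
contact_force: [0.3, -0.0, 0.2]
gripper_width: 0.143
grasp_force: 39.0
```

```bash
python3 - <<'E'
from h import *
np.set_printoptions(precision=4,suppress=True)
o=bot.get_obs();p=bot.read_camera('wrist')
print(o['eef_pos'],o['tool_rot'],o['t'],o['grasp_force'])
for t,z in [('stylus_tip',o['eef_pos'][2]-.071),('stand_hole',.056),('stylus',o['eef_pos'][2]-.026)]:
    for r in bot.tip_of(t,p)[:2]: print(t,np.round(r['xy'],1),round(r['score'],2),at_z(p,r['xy'],z,o))
a=cv2.resize(p['pixels'][130:250,250:390],None,fx=3,fy=3)
s=bot.read_camera('side')
for t in ['stylus_tip','stand_hole']:
    for r in bot.tip_of(t,s)[:2]: print(t,np.round(r['xy'],1),round(r['score'],2))
print(proj(s,[*o['eef_pos'][:2],o['eef_pos'][2]-.071]))
x0,y0=proj(s,[.4776,-.277,.07]).astype(int)
b=cv2.resize(s['pixels'][y0-50:y0+40,x0-45:x0+45],(360,360))
save(dict(pixels=np.hstack([a,b])),'w3.png');print(x0,y0)
E
```

```text
[ 0.4776 -0.2786  0.1408] [-0.0002  0.0002  1.      0.0002] 9.925 39.04038369655609
stylus_tip [319.6 198. ] 0.75 [ 0.4779 -0.2794  0.0698]
stylus_tip [318.3 211.9] 0.75 [ 0.49   -0.2806  0.0698]
stand_hole [170.  176.6] 0.86 [ 0.4624 -0.4078  0.056 ]
stand_hole [365.9  29.4] 0.79 [ 0.3489 -0.244   0.056 ]
stylus [321.6 214.2] 0.65 [ 0.4773 -0.2779  0.1148]
stylus [321.3 180.4] 0.41 [ 0.4535 -0.2781  0.1148]
stylus_tip [281.  159.8] 0.65
stylus_tip [290.7 262.3] 0.58
stand_hole [291.  320.1] 0.95
stand_hole [292.  268.8] 0.93
[291.3588 263.0765]
291 262
```

View pics/w3.png

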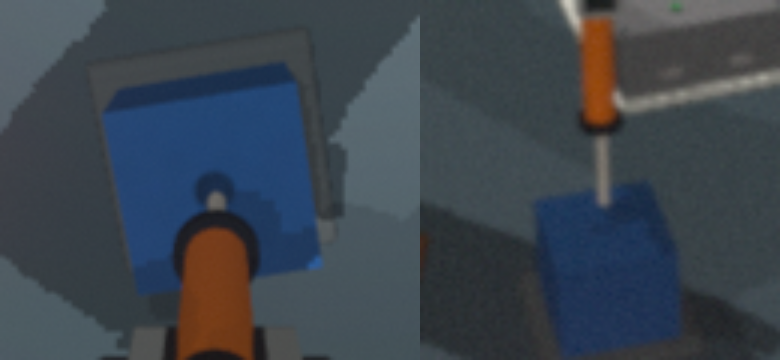

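The stylus is upright, its tip just above the hole. I lower it and release.

Call:
jog_arm:
  motion:
    - [0,0,0,0,0,20,10]
    - [0,0,0,0,0,40,10]
    - [0,0,0,0,0,52,10]
    - [0,0,0,0,0,57,10]
    - [0,0,0,0,0,57,10]
    - [0,0,0,0,0,57,10]

```text
t: 11.02
eef_pos: [0.4779, -0.2789, 0.0843]
tool_rot: [0.0, -0.0, 1.0, -0.0]
contact_force: [-0.0, 0.4, -0.9]
gripper_width: 0.143
grasp_force: 39.1
```

Call:
jog_arm:
  motion:
    - [0,0,0,0,0,1,10]
    - [0,0,0,0,0,1,10]
    - [0,0,0,0,0,1,40]
    - [0,0,0,0,0,1,60]
    - [0,0,0,0,0,1,60]
    - [0,0,0,0,0,1,60]
    - [0,0,0,0,0,1,60]
    - [0,0,0,0,0,-40,60]
    - [0,0,0,0,0,-90,60]
    - [0,0,0,0,0,-118,60]

```text
t: 12.28
eef_pos: [0.4783, -0.2794, 0.2043]
tool_rot: [0.001, 0.0, 1.0, -0.0]
contact_force: [0.9, 0.0, -0.7]
gripper_width: 0.703
grasp_force: 0.0
```

```bash
python3 - <<'E'
from h import *
np.set_printoptions(precision=4,suppress=True)
o=bot.get_obs();p=bot.read_camera('wrist')
print(o['eef_pos'],o['t'],o['gripper_width'])
for t in ['stylus','stand_hole']:
    for r in bot.tip_of(t,p)[:2]: print(t,np.round(r['xy'],1),round(r['score'],2),at_z(p,r['xy'],.056,o))
s=bot.read_camera('side')
for r in bot.tip_of('stylus',s)[:2]: print(np.round(r['xy'],1),round(r['score'],2),at_z(s,r['xy'],.056))
for r in bot.tip_of('stand_hole',s)[:4]: print(np.round(r['xy'],1),round(r['score'],2),at_z(s,r['xy'],.056))
c,m,a=blob(s,(5,120,60),(20,255,255),(270,190,310,280)) ;print(c.min(0),c.max(0),m)
E
```

```text
[ 0.4783 -0.2794  0.2043] 12.275 0.703460906221896
stylus [319.9 180.8] 0.93 [ 0.481  -0.2805  0.056 ]
stand_hole [318.6 287.2] 0.96 [ 0.6094 -0.2823  0.056 ]
stand_hole [357.   44.3] 0.88 [ 0.3482 -0.2449  0.056 ]
[292.4 266.4] 0.67 [ 0.4795 -0.2712  0.056 ]
[291.3 269.6] 0.4 [ 0.4769 -0.2803  0.056 ]
[358.2 265.8] 0.91 [ 0.6012 -0.2839  0.056 ]
[447.8 283.4] 0.87 [ 0.7505 -0.3514  0.056 ]
[286.8 321.2] 0.86 [ 0.4619 -0.4102  0.056 ]
[221.  262.3] 0.6 [ 0.3467 -0.2432  0.056 ]
[287 238] [295 269] [291.1615 253.4077]
```

Call:
jog_arm:
  motion:
    - [0,0,0,-7,60,0,60]
    - [0,0,0,-14,120,0,60]
    - [0,0,0,-21,180,0,60]
    - [0,0,0,-28,240,0,60]
    - [0,0,0,-35,300,0,60]
    - [0,0,0,-42,360,0,60]
    - [0,0,0,-49,420,0,60]
    - [0,0,0,-56,480,0,60]
    - [0,0,0,-63,540,0,60]
    - [0,0,0,-65,557,0,60]

```text
t: 13.82
eef_pos: [0.5407, 0.2832, 0.1997]
tool_rot: [-0.001, -0.003, 1.0, -0.0]
contact_force: [-0.2, -0.5, -0.3]
gripper_width: 0.704
grasp_force: 0.0
```

Call:
jog_arm:
  motion:
    - [0,0,0,0,0,0,60]
    - [0,0,0,0,0,0,60]

```text
t: 14.08
eef_pos: [0.5427, 0.2755, 0.2013]
tool_rot: [-0.0, 0.001, 1.0, -0.001]
contact_force: [0.5, -1.2, 0.1]
gripper_width: 0.704
grasp_force: 0.0
```

```bash
python3 - <<'E'
from h import *
np.set_printoptions(precision=4,suppress=True)
o=bot.get_obs();p=bot.read_camera('wrist');save(p,'w4.png')
print(o['eef_pos'],o['t'],o['q'])
for t in ['module','module_orange','module_grey']:
    for r in bot.tip_of(t,p)[:2]: print(t,np.round(r['xy'],1),round(r['score'],2),at_z(p,r['xy'],.04,o))
E
```

```text
[0.5427 0.2755 0.2013] 14.075 [-0.8006  0.3694  0.2972  1.7285 -0.12    1.0632  1.1044]
module [324.5 179.5] 0.78 [0.5461 0.2794 0.04  ]
module [ 14.1 158.3] 0.39 [ 0.5215 -0.0594  0.04  ]
module_orange [324.2  54.3] 0.92 [0.4185 0.2791 0.04  ]
module_grey [323.4 120.7] 0.88 [0.4829 0.2782 0.04  ]
```

View pics/w4.png

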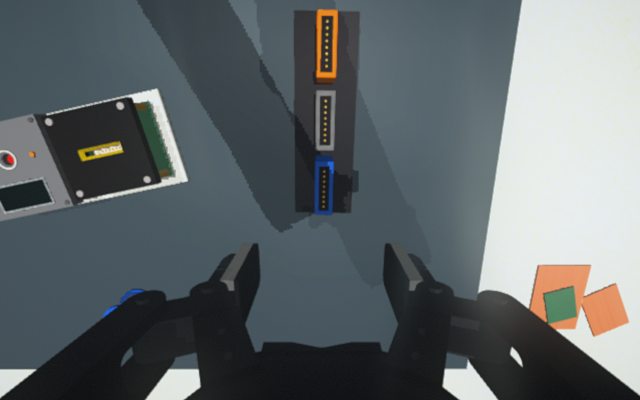

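The blue module's top is at (324,190). It is aligned with the rack's world-aligned x axis and lies at about (0.546, 0.279).

Call:
jog_arm:
  motion:
    - [0,0,0,-3,3,50,60]
    - [0,0,0,-3,3,100,60]
    - [0,0,0,-3,3,140,60]
    - [0,0,0,-3,3,150,60]
    - [0,0,0,-3,3,150,60]
    - [0,0,0,-3,3,150,10]
    - [0,0,0,-3,3,150,10]
    - [0,0,0,-3,3,150,10]
    - [0,0,0,-3,3,150,10]
    - [0,0,0,-3,3,150,10]
  grip_force: 70

```text
t: 15.52
eef_pos: [0.5455, 0.2813, 0.0519]
tool_rot: [0.0, -0.0, 1.0, 0.0]
contact_force: [0.9, 0.0, -0.4]
gripper_width: 0.121
grasp_force: 0.0
```

The grip reads 10 mm with no force, so something is off. I look.

```bash
python3 - <<'E'
from h import *
np.set_printoptions(precision=4,suppress=True)
o=bot.get_obs();p=bot.read_camera('wrist')
print(o['eef_pos'],o['t'],o['gripper_width'],o['grasp_force'])
s=bot.read_camera('side')
for t in ['module','module_orange','module_grey']:
    for r in bot.tip_of(t,p)[:2]: print(t,np.round(r['xy'],1),round(r['score'],2),at_z(p,r['xy'],.04,o))
    for r in bot.tip_of(t,s)[:2]: print('s',t,np.round(r['xy'],1),round(r['score'],2),at_z(s,r['xy'],.04,o))
a=cv2.resize(p['pixels'][0:360,140:500],(400,400))
b=cv2.resize(s['pixels'][80:180,230:330],(400,400))
save(dict(pixels=np.hstack([a,b])),'w5.png')
E
```

```text
[0.5455 0.2813 0.0519] 15.525 0.12147104243552921 0.0
module [319.4 223.7] 0.68 [0.5471 0.2805 0.04  ]
s module [303.7 147.4] 0.9 [0.5444 0.2763 0.04  ]
s module_orange [262.5 148.2] 0.75 [0.4287 0.285  0.04  ]
module_grey [314.9 122.9] 0.79 [0.4836 0.2779 0.04  ]
s module_grey [284.6 145.7] 0.77 [0.4914 0.2941 0.04  ]
```

View pics/w5.png

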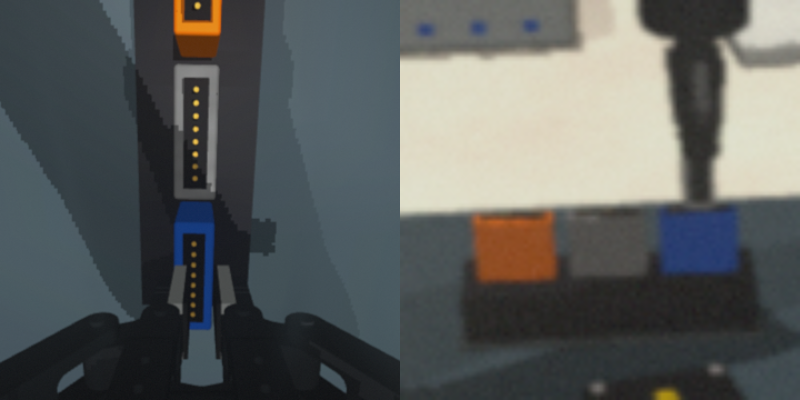

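```bash
python3 - <<'E'
from h import *
np.set_printoptions(precision=4,suppress=True)
o=bot.get_obs();s=bot.read_camera('side');p=bot.read_camera('wrist')
print(o['eef_pos'],o['gripper_width'],o['grasp_force'],o['contact_force'])
e=o['eef_pos']
for z in (.04,.052,.085,.1): print(z,proj(s,[e[0],e[1],z]),proj(p,[e[0],e[1],z],o))
for y in (-.007,.007): print(proj(p,[e[0],e[1]+y,e[2]],o),proj(p,[e[0],e[1]+y,e[2]+.04],o))
b=cv2.resize(s['pixels'][110:160,275:335],(720,600),interpolation=cv2.INTER_CUBIC)
save(dict(pixels=b),'s6.png')
E
```

```text
[0.5455 0.2812 0.0518] 0.1159647158051019 0.0 [-1.0186  0.9622 -0.0713]
0.04 [303.9379 146.6391] [320.5849 221.4943]
0.052 [303.8422 142.7736] [320.5619 228.072 ]
0.085 [303.5745 131.9685] [320.4812 251.0971]
0.1 [303.4507 126.9704] [320.4328 264.9147]
[309.0947 227.9781] [306.0907 257.0694]
[332.0293 227.9629] [334.8293 257.049 ]
```

View pics/s6.png

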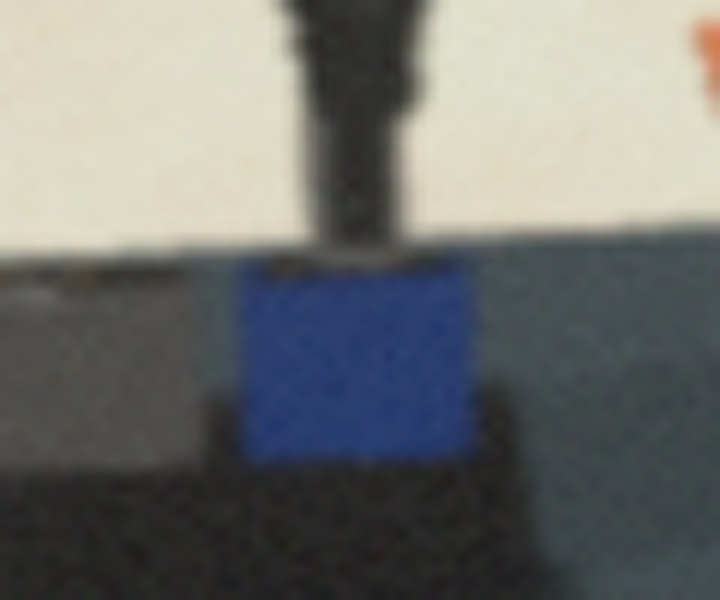

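The views agree: the pads shut about 33 mm above the reported TCP, just over the module's top at z 0.085. The reported TCP does not match the real pad ends. I open, shift 3 mm in y and lower in steps, watching the force.

Call:
jog_arm:
  motion:
    - [0,0,0,0,0,0,60]
    - [0,0,0,0,0,0,60]
    - [0,0,0,0,0,0,60]
    - [0,0,0,0,0,0,60]
    - [0,0,0,0,-3,4,60]
    - [0,0,0,0,-3,8,60]
    - [0,0,0,0,-3,11,60]
    - [0,0,0,0,-3,14,60]
    - [0,0,0,0,-3,14,60]

```text
t: 17.15
eef_pos: [0.5453, 0.2782, 0.0375]
tool_rot: [-0.0, -0.0, 1.0, -0.0]
contact_force: [-0.6, -0.7, 1.1]
gripper_width: 0.704
grasp_force: 0.0
```

```bash
python3 - <<'E'
from h import *
o=bot.get_obs();s=bot.read_camera('side');p=bot.read_camera('wrist');print(o['eef_pos'],o['contact_force'],o['gripper_width'])
a=cv2.resize(p['pixels'][100:400,140:500],(480,400))
b=cv2.resize(s['pixels'][90:170,275:335],(300,400),interpolation=cv2.INTER_CUBIC)
save(dict(pixels=np.hstack([a,b])),'w7.png')
E
```

```text
[0.54530374 0.27821653 0.03754052] [-0.60070346 -0.70763756  1.07925479] 0.7038862512478492
```

View pics/w7.png

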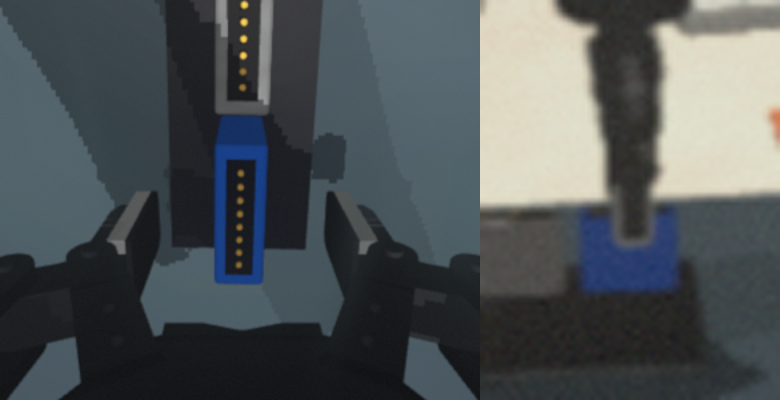

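Confirmed: the near fingertip shows about 10 mm below the module's top, with the TCP reported at 0.0375. The module is centred at column 320. I lower another 18 mm and grip.

Call:
jog_arm:
  motion:
    - [0,0,0,0,0,8,60]
    - [0,0,0,0,0,14,60]
    - [0,0,0,0,0,18,60]
    - [0,0,0,0,0,18,60]
    - [0,0,0,0,0,18,10]
    - [0,0,0,0,0,18,10]
    - [0,0,0,0,0,18,10]
    - [0,0,0,0,0,18,10]
    - [0,0,0,0,0,18,10]
    - [0,0,0,0,0,18,10]

```text
t: 18.5
eef_pos: [0.5458, 0.2784, 0.0202]
tool_rot: [0.0, -0.0, 1.0, 0.0]
contact_force: [-0.2, -0.0, 4.6]
gripper_width: 0.202
grasp_force: 68.6
```

Call:
jog_arm:
  motion:
    - [0,0,0,0,0,-20,10]
    - [0,0,0,0,0,-60,10]
    - [0,0,0,0,0,-100,10]
    - [0,0,0.18,5,-30,-100,10]
    - [0,0,0.36,10,-70,-100,10]
    - [0,0,0.54,16,-110,-100,10]
    - [0,0,0.72,22,-150,-100,10]
    - [0,0,0.9,28,-190,-100,10]
    - [0,0,1.08,34,-225,-100,10]
    - [0,0,1.26,34,-231,-100,10]

```text
t: 19.75
eef_pos: [0.5107, 0.0441, 0.1208]
tool_rot: [-0.0, 0.593, 0.805, 0.0]
contact_force: [-0.4, 1.1, -1.1]
gripper_width: 0.196
grasp_force: 68.3
```

Call:
jog_arm:
  motion:
    - [0,0,0.108,0,0,0,10]
    - [0,0,0.108,0,0,0,10]
    - [0,0,0.108,0,0,0,10]

```text
t: 20.12
eef_pos: [0.5115, 0.0475, 0.1202]
tool_rot: [-0.0, 0.631, 0.776, 0.0]
contact_force: [-0.2, 1.2, -0.9]
gripper_width: 0.198
grasp_force: 68.3
```

```bash
python3 - <<'E'
from h import *
np.set_printoptions(precision=4,suppress=True)
o=bot.get_obs();p=bot.read_camera('wrist');s=bot.read_camera('side');q=bot.read_camera('top')
e=o['eef_pos'];print(e,o['q'],o['t'],o['gripper_width'],o['grasp_force']);print(Rt(o))
mz=e[2]+.020
for n,c,oo in (('w',p,o),('s',s,None),('t',q,None)):
  for t,z in [('slot_mouth',.056),('tongue_tip',mz-.026),('module',mz)]:
    for r in bot.tip_of(t,c)[:2]: print(n,t,np.round(r['xy'],1),round(r['score'],2),at_z(c,r['xy'],z,oo))
def go(n,p,lo,hi,roi,z,o=None):
    try:
        c,m,a=blob(p,lo,hi,roi);print(n,m,a,minrect(p,c,z,o))
    except ValueError: print(n,'none')
go('yw',p,(18,100,80),(35,255,255),None,.056,o)
go('grn',p,(50,80,30),(90,255,255),None,mz-.01,o)
go('blue',q,(100,120,60),(125,255,255),(260,180,320,250),mz+.045)
a=cv2.resize(p['pixels'][80:320,180:460],(467,400))
x0,y0=proj(s,[.512,.047,.09]).astype(int)
b=cv2.resize(s['pixels'][y0-40:y0+40,x0-32:x0+32],(320,400),interpolation=cv2.INTER_CUBIC)
save(dict(pixels=np.hstack([a,b])),'w8.png');print(x0,y0)
E
```

```text
[0.5115 0.0475 0.1202] [-0.7516  0.3564  0.6639  2.0438 -0.295   0.8344  0.2878] 20.125 0.19831240681962728 68.28198552131653
[[-0.2041  0.979   0.0001]
 [ 0.979   0.2041  0.0004]
 [ 0.0004  0.0002 -1.    ]]
w slot_mouth [322.8 204.1] 0.55 [0.5145 0.046  0.056 ]
w module [322.9 241.6] 0.97 [0.5134 0.0488 0.1402]
s slot_mouth [297.1 184.1] 0.55 [0.5098 0.039  0.056 ]
s module [297.4 150.1] 0.58 [0.5138 0.0507 0.1402]
t slot_mouth [278.6 216.2] 0.61 [0.5212 0.0571 0.056 ]
yw [320. 184.] 126.5 [508.9  61.8  14.7  11.2 101.7]
grn [336.5 143.5] 57.5 [509.9 101.5  32.6   0.5  11.7]
blue none
297 169
```

View pics/w8.png

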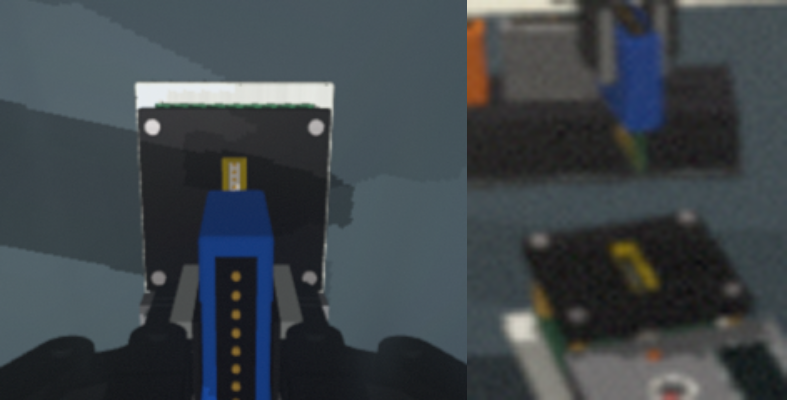

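Slot and tongue line up: the slot's end is at crop column 234 and the module at 236, with the yaw matching. I descend into the bevel.

Call:
jog_arm:
  motion:
    - [0,0,0,-1,0,20,10]
    - [0,0,0,-1,0,40,10]
    - [0,0,0,-1,0,52,10]
    - [0,0,0,-1,0,58,10]
    - [0,0,0,-1,0,62,10]
    - [0,0,0,-1,0,66,10]
    - [0,0,0,-1,0,70,10]
    - [0,0,0,-1,0,70,10]

```text
t: 21.72
eef_pos: [0.5118, 0.0463, 0.0498]
tool_rot: [0.0, 0.632, 0.775, -0.0]
contact_force: [0.0, -0.0, -1.0]
gripper_width: 0.196
grasp_force: 68.4
```

It entered freely, about 12 mm deep. I push on to the contacts.

Call:
jog_arm:
  motion:
    - [0,0,0,0,0,4,10]
    - [0,0,0,0,0,8,10]
    - [0,0,0,0,0,10,10]
    - [0,0,0,0,0,12,10]
    - [0,0,0,0,0,13,10]
    - [0,0,0,0,0,14,10]
    - [0,0,0,0,0,14,10]
  grip_force: 90

```text
t: 22.6
eef_pos: [0.512, 0.0463, 0.0363]
tool_rot: [-0.0, 0.632, 0.775, 0.0]
contact_force: [-2.9, 0.2, 7.3]
gripper_width: 0.19
grasp_force: 93.1
```

Call:
jog_arm:
  motion:
    - [0,0,0,0,0,1,10]
    - [0,0,0,0,0,2,10]
    - [0,0,0,0,0,2,10]
    - [0,0,0,0,0,2,10]

```text
t: 23.1
eef_pos: [0.512, 0.0465, 0.0361]
tool_rot: [-0.001, 0.632, 0.775, 0.001]
contact_force: [-9.6, 0.8, 33.2]
gripper_width: 0.19
grasp_force: 96.9
```

Call:
jog_arm:
  motion:
    - [0,0,0,0,0,-0.7,10]
    - [0,0,0,0,0,-0.7,10]
    - [0,0,0,0,0,-0.7,10]
    - [0,0,0,0,0,-0.7,10]
    - [0,0,0,0,0,-0.7,10]

```text
t: 23.72
eef_pos: [0.512, 0.0464, 0.0362]
tool_rot: [-0.0, 0.632, 0.775, 0.001]
contact_force: [-7.6, 1.3, 23.7]
gripper_width: 0.194
grasp_force: 95.0
```

```bash
python3 - <<'E'
from h import *
np.set_printoptions(precision=4,suppress=True)
o=bot.get_obs();s=bot.read_camera('side')
print(o['eef_pos'],o['contact_force'],o['grasp_force'],o['joint_vel'])
for t in ['module','stylus']:
    for r in bot.tip_of(t,s)[:2]: print(t,np.round(r['xy'],1),round(r['score'],2),at_z(s,r['xy'],.056))
E
```

```text
[0.512  0.0464 0.0362] [-7.6065  1.3115 23.7342] 95.03941655158997 [ 0.0011 -0.0003 -0.0009 -0.0006  0.     -0.0005  0.0006]
module [298.5 185.2] 0.6 [0.5127 0.0333 0.056 ]
module [291.6 269. ] 0.5 [ 0.4775 -0.2787  0.056 ]
stylus [291.4 268. ] 0.59 [ 0.4773 -0.2757  0.056 ]
```

```bash
python3 -c "
from station import bot
print(bot.hand_in())"
```

```text
the job is handed in; nothing more can be done
None
```

The job is handed in, and no verdict was returned: the button was pressed to its stop, the stylus is back in its stand, and the blue module is gripped and held at its stop with about 24 N. I viewed 11 pictures, one over the limit of 10.

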